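Hang the red L-plate level on the drying pin

ROBOT

A 6-joint arm with a two-finger parallel gripper is mounted at the origin on the work surface. World frame = base frame: x ahead of the robot, y to its left, z up, the work surface at z = 0. Lengths are in m, angles in rad, forces in N, time in s.
With the tool pointing down it reaches from about 0.3 to 0.95 m from the base axis. Payload 3.1 kg.
Tool frame: the origin (TCP) lies on the centre line of the jaws, within the pads' length; the fingertips stand env.finger_overhang ahead of it and the grasp point (between the pads) lies 3 mm ahead of it (env.finger_overhang is the distance from the TCP to the fingertips, in m); z points along the fingers, y is the line along which they close (so a half turn about z gives the same grasp; the last joint's range is limited). The gripper opens to 85 mm and grips with 20 to 120 N. Pads are 22 mm wide; open, the fingers measure 114 mm over their backs; the gripper's body (76 mm by 85 mm) begins 54 mm behind the grasp point. The pads swing forward as they close: fully open they stand 13 mm farther back than shut.
Start: joints at [1.208, 0.308, 1.634, -0, 1.2, -0.07], TCP at [0.18, 0.598, 0.253] pointing down, gripper open.
Joint ranges: [-3.06, 3.06], [-0.79, 1.96], [0.05, 2.63], [-1.19, 4.34], [0.05, 2.64], [-2.94, 2.94]. Speed limits (rad/s): [2.79, 2.79, 3.14, 3.14, 3.14, 3.14].

INTERFACE

Orientations are given as a unit quaternion [x, y, z, w].
In Python, from station import env gives the robot as it stands.
- The arm moves only by the tool move_arm, never from a script. Its argument "moves" is text: rows parted by semicolons, each of 7 numbers parted by spaces: the turn, a rotation vector about the tool's x, y, z in rad, then the shift along the tool's x, y, z in mm, then the opening, from -1 (shut) to 1 (fully open), so that 0 is half open. A call has 1 to 10 rows; each row is the pose to reach, as a shift and turn from the pose commanded when the call began, along the tool's axes at that moment; what a row does not reach only later rows make up. A row lasts 1/10 s, in which the tool goes at most 50 mm and 8.59 degrees, less where a joint would pass 70% of its speed; a pose out of reach is approached as far as the arm can. A call with a gripper value outside its range is refused whole. The fingers move at their own pace and stop on an object; "squeeze" is the grip in N (left out, the last holds). Time passes only in rows, so rows that repeat a pose let the fingers close. It gives the time, the measured TCP pose, the force, the opening and the grip force at its end, in the units of the state.
- env.read_state(): the state, without advancing time (a new reading comes with each control period).
- env.camera(name): name is "side" or "top"; returns a dict with "image" (384x512x3 uint8, red, green, blue), "range_z" (384x512 float32, m along the optical axis (not along the pixel's ray), 0 where there is no reading), "fx", "fy", "cx", "cy" (pixels), "R" (3x3) and "t" (3): a world point X has camera coordinates R X + t. Camera axes: x right, y down, z forward; pixel columns grow to the right and rows downward; lengths in m; the calibration is good to about 2 mm. A picture is of the moment at which its call begins.
- env.finish_job(): hands the job in; it is judged then, once.
The state is a dict: "t": time; "joints": joint angles; "qd": joint speeds; "joint_torque": joint torques, N m; "eef_pos": TCP position; "tool_rot": TCP orientation; "contact_force": force on the tool from outside, world axes, zero at the start; "ft_torque": the same for the moment, N m; "grip_width": finger opening in m; "gripper_force": force on a finger pad.
Only numpy, scipy, OpenCV 4.12 (cv2) and the standard library are available. Lean on these libraries where they do the work, as an engineer would, in place of code of your own. Each camera call takes 0.05 s, during which the arm holds its last target. There are 200 camera calls.

TASK

Take the red L-shaped plate out of the rack and hang it on the steel pin of the stand by the one hole from which it hangs level, slid back along the pin until it meets the brass collar. Feel for the pin and handle it gently: its sleeve is clamped at a different height every day. Leave the blue plate, the dish, the jar and the bowl where they are.

Things in the scene. Friction and masses are not known exactly. Their poses are not given: they have to be found in the camera images.
- red_arm (a point): Centre of the arm of the red L-plate (solid, even 8 mm thick, about 0.2 kg), upright in a rack slot. The level arm is 140 mm long, 40 mm high: top edge 20 mm above this point, underside 20 mm below. Axes: x normal to the face, y along the arm to the leg end, z up. Five 9 mm through holes in a row, centres 8 mm above this point. Grip across the 8 mm, from above, anywhere on the top edge.
- red_leg (a point): Centre of the red plate's leg, which hangs from the arm at its +y end: 40 mm wide (y from +30 to +70 mm of red_arm), reaching 92.5 mm below the arm's underside. Axes as red_arm.
- red_hole_a (a point): Centre (mid-thickness) of the red plate's hole at y = -46 mm of red_arm, nearest the free end; 12 mm below the top edge, 28 mm above the arm's underside. Axes as red_arm.
- red_hole_b (a point): The same for the hole at y = -24 mm.
- red_hole_c (a point): The same for the hole at y = -2 mm.
- red_hole_d (a point): The same for the hole at y = +20 mm, 10 mm short of the leg's inner edge.
- red_hole_e (a point): The same for the hole at y = +42 mm, above the leg.
- blue_arm (a point): Centre of the arm of the blue plate: same shape and axes as the red one, in the other slot of the rack, 70 mm away. To be left alone.
- rack: Fixed rack, green base 150 x 170 x 12 mm, origin at the centre of its underside. Slots 11 mm wide along y at x = -35 and +35 mm; red may be in either. The legs' feet stand at 20 mm height between cheeks up to 56 mm high (y 27 to 73 mm); the arms' free ends lie between cheeks up to 124.5 mm high (y -61 to -39 mm, 31 mm wide overall). The plates' top edges are 152.5 mm above the bench.
- stand: Fixed stand: dark steel base 120 x 110 x 12 mm, origin at the centre of its underside, z up; 14 mm square post at x = +35 mm, 190 mm high. Clamped on the post is a brass sleeve (x +20 to +50 mm, 24 mm wide in y, 20 mm high) with the pin: see stand_pin.
- stand_pin (a point): Mark on the bench-level of the stand (z = 0) straight below the pin's free tip, axes as stand. The rigid level steel pin, 6 mm diameter, lies above it and runs 50 mm in +x to the front of a brass collar of 18 mm diameter. The pin's axis is anywhere from 145 to 175 mm above the bench: its height is not measured and must be felt or seen. It bears light loads only: stay below 20 N.
- dish: Small square white ceramic dish, 70 x 70 x 28 mm; origin at the centre of its underside.
- jar: Small closed jar, 56 mm diameter, 65 mm high; origin at the centre of its underside.
- bowl: Small glass bowl, 90 mm diameter, 40 mm high; origin at the centre of its underside.
Things that resemble listed ones, but are neither listed nor needed, are in the scene too. What is shaped like the stand but orange is not meant.

How it is judged:
By the outcome, as a careful person would: the job done as asked, in the order asked, and still so for the second after the job is handed in, with the robot touching nothing.
It also fails if it takes over 59 s, if anything falls off the work surface, if the arm or the gripper's body presses on something with over 40 N, if the wrist force passes 120 N, or if a joint passes its speed limit or range.

## Working session

There is one attempt and no reset: what is moved stays moved. The work goes in short steps, Python scripts to look and compute and a tool call to move; the robot and the scene stay as the last step left them, time stands still between calls to the robot, and variables do not carry over. Pictures are saved under pics/ and viewed, at most 10 in all, crops included, and the job is handed in when it is done.

Besides the shell and the picture viewer there is one more tool, called after "Request:" as name(argument=value, ...), one argument or row to a line, values as JSON. move_arm: Moves the arm, as the interface text tells. Its arguments: {"type":"object","properties":{"moves":{"type":"string"},"squeeze":{"type":"number"}},"required":["moves"]}

```bash
mkdir -p pics; ls; python3 - <<'E'
from station import env
import cv2,numpy as np
s=env.read_state();print(s, env.finger_overhang)
for n in("top","side"):
    c=env.camera(n);np.savez(f"{n}0.npz",**c)
    cv2.imwrite(f"pics/{n}0.png",cv2.resize(c["image"][:,:,::-1],(800,600),interpolation=cv2.INTER_CUBIC))
    print(n,c["fx"],c["cx"],c["cy"],c["R"],c["t"])
E
```

```text
pics
{'t': 0.0, 'joints': array([ 1.20829439e+00,  3.09050921e-01,  1.63518812e+00, -6.86088201e-07,
        1.19970331e+00, -6.96712397e-02]), 'qd': array([-0.00101193, -0.00029126,  0.00029555,  0.00038474,  0.00245571,
       -0.00020446]), 'joint_torque': array([-9.21392711e-05, -4.15265930e+01, -2.76652837e+01, -1.74742613e-04,
        1.02913994e-02, -4.46764631e-06]), 'eef_pos': array([0.18014829, 0.59766481, 0.25201768]), 'tool_rot': array([ 1.45892555e-01,  9.89299743e-01, -1.14759317e-03, -2.51585482e-04]), 'contact_force': array([ 0.68565326, -0.04740167, -0.76539598]), 'ft_torque': array([ 0.00492045,  0.02909476, -0.00468604]), 'gripper_force': 0.0, 'grip_width': 0.08531704560241354} 0.022
top 482.2534041482544 250.39022094019887 191.13276425203037 [[-0.01687304 -0.99974492 -0.01501285]
 [-0.994411    0.01834434 -0.10397231]
 [ 0.10422119  0.01317461 -0.99446688]] [0.05590981 0.57031249 1.24283292]
side 488.47208640853586 245.08011443228898 194.0142196558076 [[-0.99735997 -0.07197121 -0.00965618]
 [-0.04232836  0.68425221 -0.72801595]
 [ 0.05900345 -0.72568523 -0.68549219]] [0.57183892 0.08889762 1.22336578]
```

View pics/top0.png

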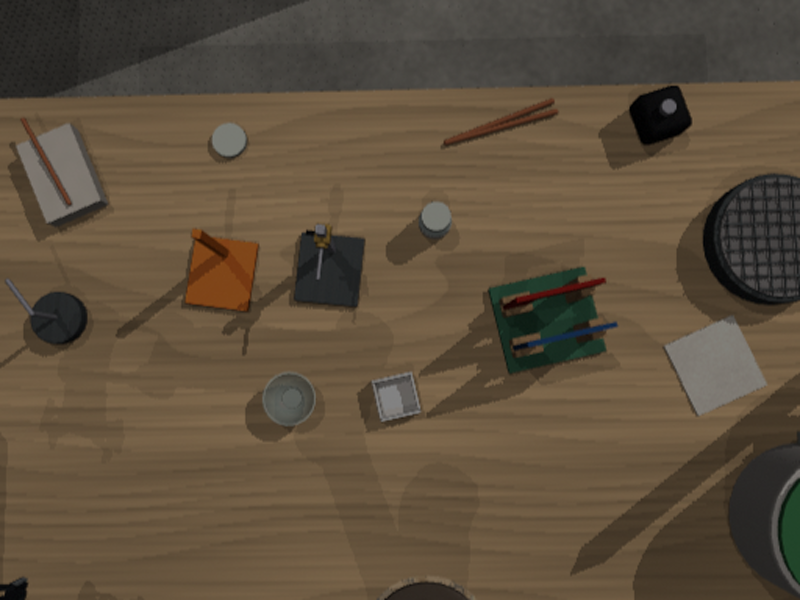

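View pics/side0.png

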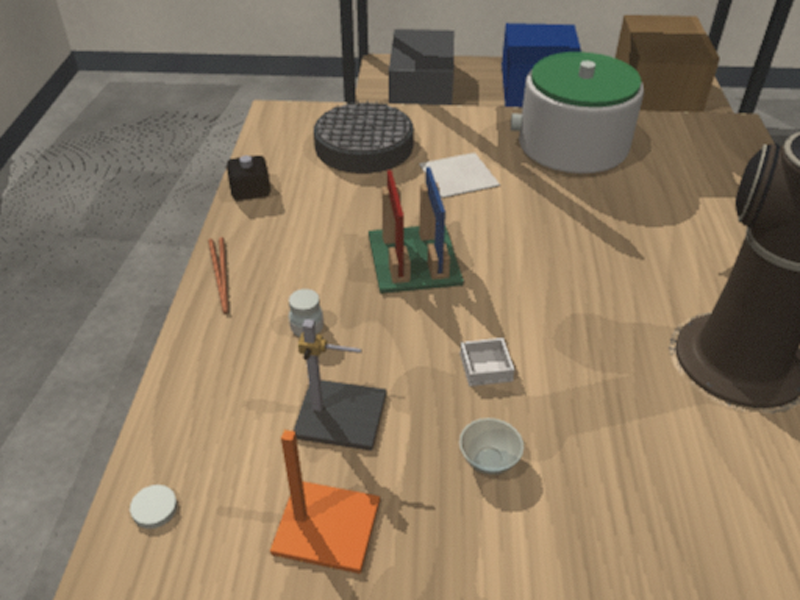

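The top view shows the red plate in the upper (far) rack slot (505–605, 280–310) and the dark stand at (330, 265), with its pin tip at (319, 278) and post at (320, 232). The side view shows the red leg at the near (+y) end (400, 270) and the pin from (325, 347) to (360, 350). The centroid lies at y≈+20 mm, so the plate hangs level from hole d.

```bash
cat > h.py <<'E'
import numpy as np,cv2
def load(n): return dict(np.load(f"{n}.npz"))
def world(c):
    v,u=np.mgrid[0:384,0:512]; z=c["range_z"]
    P=np.stack([(u-c["cx"])/c["fx"]*z,(v-c["cy"])/c["fy"]*z,z],-1)-c["t"]
    W=P@c["R"]; W[z<=0]=np.nan; return W
def ray(c,u,v):
    d=c["R"].T@np.array([(u-c["cx"])/c["fx"],(v-c["cy"])/c["fy"],1.]); return -c["R"].T@c["t"],d
def plane(c,u,v,z):
    o,d=ray(c,u,v); return o+d*(z-o[2])/d[2]
def tri(c1,p1,c2,p2):
    o1,d1=ray(c1,*p1);o2,d2=ray(c2,*p2)
    s=np.linalg.lstsq(np.stack([d1,-d2],1),o2-o1,rcond=None)[0]
    a=o1+s[0]*d1;b=o2+s[1]*d2; return (a+b)/2,np.linalg.norm(a-b)
def rect(W,m):
    m=m&np.isfinite(W[...,0]); p=W[m][:,:2].astype(np.float32)
    return cv2.minAreaRect(p*1000),m.sum()
E
python3 - <<'E'
from h import *
for n in("top0","side0"):
    c=load(n);W=world(c);im=c["image"].astype(int);r,g,b=im[...,0],im[...,1],im[...,2]
    red=(r>2.2*g)&(r>2.2*b)&(r>60); blue=(b>1.6*r)&(b>1.3*g)&(b>60)
    inr=(W[...,0]>.3)&(W[...,0]<.8)&(W[...,1]>-.35)&(W[...,1]<.1)
    for nm,m in(("red",red),("blue",blue)):
        m=m&inr; print(n,nm,m.sum(),"zmax",np.nanpercentile(W[m][:,2],[5,50,95,100]))
        t=m&(W[...,2]>.143); print(rect(W,t))
    gr=(g>1.3*r)&(g>1.05*b)&inr&(abs(W[...,2]-.012)<.008); print(n,"rackbase",rect(W,gr))
    dk=(im.max(2)<75)&(abs(W[...,2]-.012)<.006)&(W[...,0]>.4)&(W[...,0]<.75)&(W[...,1]>.1)&(W[...,1]<.32)
    dk=cv2.morphologyEx(dk.astype(np.uint8),cv2.MORPH_OPEN,np.ones((5,5)))>0
    print(n,"standbase",rect(W,dk))
    hi=(W[...,2]>.12)&(W[...,0]>.4)&(W[...,0]<.8)&(W[...,1]>.1)&(W[...,1]<.32)
    v,u=np.where(hi)
    for a,bb in list(zip(u,v))[::1 if len(u)<90 else 3]: print(a,bb,im[bb,a],(W[bb,a]*1000).round().astype(int),end=" | ")
    print()
a=cv2.imread("pics/top0.png")[205:325,280:380];b=cv2.imread("pics/side0.png")[305:385,280:380]
t=load("top0")["image"][125:205,180:240,::-1];s=load("side0")["image"][195:255,180:240,::-1]
k=lambda x:cv2.resize(x,(400,400*x.shape[0]//x.shape[1]),interpolation=cv2.INTER_NEAREST)
t,s=k(t),k(s); s=cv2.copyMakeBorder(s,0,t.shape[0]-s.shape[0],0,0,0); cv2.imwrite("pics/c1.png",np.hstack([t,s]))
E
```

```text
top0 red 185 zmax [0.12188591 0.15123584 0.15485001 0.15792253]
(((568.0185546875, -213.32373046875), (7.551827907562256, 136.5256805419922), 11.70488166809082), np.int64(173))
top0 blue 156 zmax [0.146932   0.15128081 0.15500907 0.16076501]
(((499.95550537109375, -228.69944763183594), (6.536453723907471, 137.4960479736328), 12.017634391784668), np.int64(154))
top0 rackbase (((533.2530517578125, -217.10743713378906), (147.8708953857422, 169.1854248046875), 11.989232063293457), np.int64(2267))
top0 standbase (((625.786376953125, 153.90025329589844), (108.82781219482422, 120.31493377685547), 86.28862762451172), np.int64(1320))
202 143 [106  90  70] [675 158 163] | 205 143 [104  91  76] [676 151 157] | 203 144 [104 102 107] [667 152 192] | 206 144 [101  96  93] [667 145 190] | 209 144 [103  81  40] [673 142 158] | 202 145 [108 107 111] [664 154 193] | 205 145 [100  98 103] [665 148 189] | 208 145 [72 61 45] [666 142 181] | 211 145 [96 76 38] [671 137 158] | 204 146 [100  98 103] [662 150 191] | 207 146 [95 93 97] [662 143 191] | 210 146 [108  85  41] [669 139 156] | 202 147 [105 104 107
[... 6943 characters left out ...]
3 130 104] [590 163 151] | 194 226 [105  89  64] [670 161 140] | 197 226 [46 41 31] [662 171 152] | 200 226 [90 74 44] [656 167 148] | 203 226 [91 74 46] [649 168 149] | 195 227 [53 46 39] [666 172 149] | 198 227 [66 58 49] [660 172 149] | 201 227 [86 74 58] [655 163 140] | 204 227 [108  92  66] [648 167 144] | 197 228 [52 46 38] [661 177 152] | 200 228 [79 75 72] [659 157 130] | 203 228 [87 76 62] [653 152 125] | 196 229 [58 49 41] [663 177 149] | 199 229 [83 78 76] [660 161 131] | 202 229 [69 63 60] [655 157 127] | 196 230 [96 84 74] [663 177 146] | 199 230 [86 82 81] [661 160 127] | 196 231 [116 105  92] [668 158 121] | 199 231 [89 83 83] [661 159 123] | 202 231 [70 65 64] [654 160 124] |
```

View pics/c1.png

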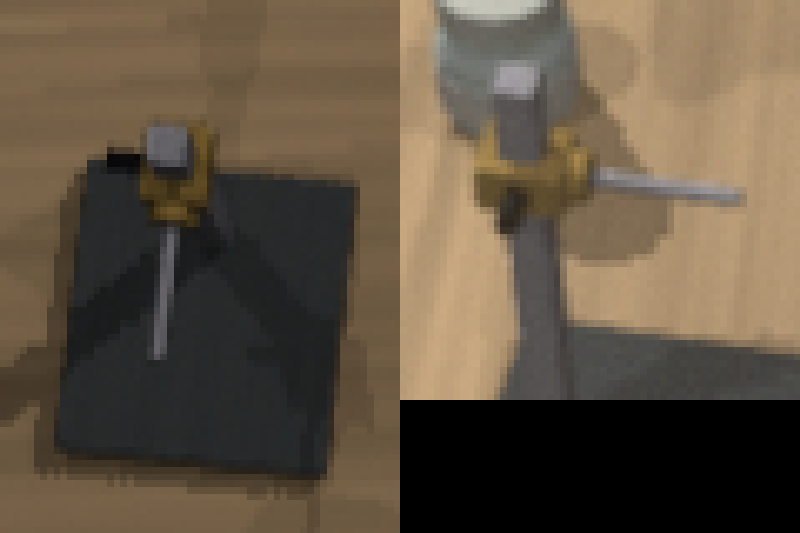

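The crop shows the pin in the top view running from (205.3, 158) to (203.1, 178), and the sleeve top at z≈159 mm puts the pin axis near 149 mm. A black clamp knob sticks out on the +y side of the sleeve.

```bash
python3 - <<'E'
from h import *
from station import env
from scipy.spatial.transform import Rotation as Ro
c=load("top0");s=load("side0");W=world(c);g=c["image"].astype(float).sum(2)
# pin centre per row in top: weighted by brightness over local background
pt=[]
for v in range(160,178):
    w=g[v,198:212]; w=np.clip(w-np.median(w)-12,0,None); w[(np.abs(np.arange(198,212)-204.5)>4)]=0
    pt.append((v,(w*np.arange(198,212)).sum()/w.sum()))
pt=np.array(pt);print(pt.round(2).tolist())
f=np.polyfit(pt[:,0],pt[:,1],1)
P=[plane(c,np.polyval(f,v),v,.149) for v in(158.3,178.4)]
print("pin collar,tip",P,"yaw",np.degrees(np.arctan2(*(P[0]-P[1])[1::-1])),np.linalg.norm(P[0]-P[1]))
m=(c["image"].max(2)<75)&(abs(W[...,2]-.012)<.008)&(W[...,0]>.55)&(W[...,0]<.72)&(W[...,1]>.08)&(W[...,1]<.24)
k,_=cv2.findContours(m.astype(np.uint8),cv2.RETR_EXTERNAL,cv2.CHAIN_APPROX_NONE);k=max(k,key=cv2.contourArea)[:,0]
q=np.array([plane(c,u,v,.012) for u,v in k])[:,:2]*1000;print("base",cv2.minAreaRect(q.astype(np.float32)))
tip=tri(c,(np.polyval(f,178.2),178.2),s,(180+742/6.667-.5,195+197/6.667-.5));print("tip tri",tip)
mid=tri(c,(np.polyval(f,160),160),s,(180+600/6.667-60.5,195+175/6.667-.5));print(mid)
# plate centreline at z .1525 both views
for n,cc in(("top",c),("side",s)):
    Wc=world(cc);im=cc["image"].astype(int);r,gg,b=im[...,0],im[...,1],im[...,2]
    mm=(r>2.2*gg)&(r>2.2*b)&(r>60)&(Wc[...,2]>.146)
    v,u=np.where(mm);p=np.array([plane(cc,a,bb,.1525) for a,bb in zip(u,v)])[:,:2]*1000
    vx,vy,x,y=cv2.fitLine(p.astype(np.float32),cv2.DIST_L2,0,.01,.01).ravel()
    t=(p-[x,y])@[vx,vy];print(n,"mid",np.array([x,y])+np.array([vx,vy])*(t.max()+t.min())/2,"len",np.ptp(t),"yaw",np.degrees(np.arctan2(-vx*np.sign(vy),abs(vy))))
st=env.read_state();R=Ro.from_quat(st["tool_rot"]);print("tool axes\n",R.as_matrix().round(4))
E
```

```text
[[160.0, 205.09], [161.0, 205.01], [162.0, 204.8], [163.0, 204.61], [164.0, 204.57], [165.0, 204.53], [166.0, 204.42], [167.0, 204.45], [168.0, 204.28], [169.0, 204.09], [170.0, 203.99], [171.0, 203.8], [172.0, 203.62], [173.0, 203.51], [174.0, 203.43], [175.0, 203.4], [176.0, 203.35], [177.0, 203.19]]
pin collar,tip [array([0.64039042, 0.15177183, 0.149     ]), array([0.59160181, 0.15755081, 0.149     ])] yaw -6.755162549778179 0.049129674877804765
base ((626.2301025390625, 153.93527221679688), (112.40217590332031, 120.36972045898438), 82.98401641845703)
tip tri (array([0.52582124, 0.16376868, 0.18113408]), np.float64(0.12468662965700704))
(array([0.63684969, 0.15225152, 0.14924486]), np.float64(0.0012696902190250518))
top mid [604.02460947  30.85465729] len 620.4752286285318 yaw -8.217568
side mid [ 567.51474388 -207.62329757] len 130.3041121270496 yaw 11.972445
tool axes
 [[-9.574e-01  2.886e-01 -7.000e-04]
 [ 2.886e-01  9.574e-01 -2.000e-03]
 [ 1.000e-04 -2.100e-03 -1.000e+00]]
```

Request:
move_arm(
  moves="0 0 1.068 -613 -678 0 0.2;0 0 1.068 -613 -678 0 0.2;0 0 1.068 -613 -678 0 0.2;0 0 1.068 -613 -678 0 0.2;0 0 1.068 -613 -678 0 0.2;0 0 1.068 -613 -678 0 0.2;0 0 1.068 -613 -678 0 0.2;0 0 1.068 -613 -678 0 0.2;0 0 1.068 -613 -678 0 0.2;0 0 1.068 -613 -678 0 0.2",
)

```text
t: 1.1
eef_pos: [0.3946, 0.1446, 0.2531]
tool_rot: [0.629, 0.777, 0.0, 0.0]
contact_force: [1.4, 1.1, -0.7]
grip_width: 0.0514
gripper_force: 0.0
```

Request:
move_arm(
  moves="0 0 0 -402 95 15 0.2;0 0 0 -402 95 15 0.2;0 0 0 -402 95 15 0.2;0 0 0 -402 95 15 0.2;0 0 0 -402 95 15 0.2;0 0 0 -402 95 15 0.2;0 0 0 -402 95 15 0.2;0 0 0 -402 95 15 0.2;0 0 0 -402 95 15 0.2;0 0 0 -402 95 15 0.2",
)

```text
t: 2.1
eef_pos: [0.5711, -0.2286, 0.2373]
tool_rot: [0.63, 0.776, -0.0, -0.001]
contact_force: [0.1, 0.3, -0.4]
grip_width: 0.0514
gripper_force: 0.0
```

```bash
python3 - <<'E'
from station import env
s=env.read_state();print(s["eef_pos"],s["tool_rot"],s["contact_force"],s["qd"].round(3))
E
```

```text
[ 0.57114247 -0.2285757   0.23727713] [ 6.30212735e-01  7.76422219e-01 -1.28580866e-04 -6.56416333e-04] [ 0.0853055   0.26411723 -0.38992138] [ 0.044 -0.039  0.056  0.022  0.025  0.009]
```

Request:
move_arm(
  moves="0 0 0 0 0 30 0.2;0 0 0 0 0 60 0.2;0 0 0 0 0 80 0.2;0 0 0 0 0 90 0.2;0 0 0 0 0 90 0.2;0 0 0 0 0 90 0.2",
)

```text
t: 2.7
eef_pos: [0.5715, -0.2262, 0.1492]
tool_rot: [0.629, 0.778, 0.0, 0.0]
contact_force: [-0.7, -0.1, 0.6]
grip_width: 0.0513
gripper_force: 0.0
```

Request:
move_arm(
  moves="0 0 0 0 0 0 -0.4;0 0 0 0 0 0 -0.4;0 0 0 0 0 0 -0.7;0 0 0 0 0 0 -0.8;0 0 0 0 0 0 -1;0 0 0 0 0 0 -1;0 0 0 0 0 0 -1",
  squeeze=70,
)

```text
t: 3.4
eef_pos: [0.5713, -0.2271, 0.149]
tool_rot: [0.629, 0.777, -0.0, 0.0]
contact_force: [-1.7, -0.4, 4.8]
grip_width: 0.0068
gripper_force: 69.3
```

```bash
python3 - <<'E'
from station import env
from h import *
s=env.read_state();print(s)
c=env.camera("side");cv2.imwrite("pics/s1.png",cv2.resize(c["image"][90:210,200:330,::-1],(650,600)))
E
```

```text
{'t': 3.4, 'joints': array([-4.49052755e-01,  4.02218837e-01,  1.73536746e+00, -3.78839647e-04,
        1.00346523e+00, -6.58967664e-01]), 'qd': array([ 0.00159328, -0.00016359, -0.00036973,  0.0010776 ,  0.00110651,
       -0.00066897]), 'joint_torque': array([  0.28970405, -39.67990994, -23.36507678,   0.25817664,
        -0.50980601,   0.05142682]), 'eef_pos': array([ 0.57132592, -0.22713218,  0.1489811 ]), 'tool_rot': array([ 6.29056524e-01,  7.77359499e-01, -9.34660743e-05,  2.99994688e-04]), 'contact_force': array([-1.71653993, -0.4194226 ,  4.81356053]), 'ft_torque': array([-0.0032701 ,  0.41561325, -0.0089435 ]), 'gripper_force': 69.33054728358911, 'grip_width': 0.006839514056609373}
```

View pics/s1.png

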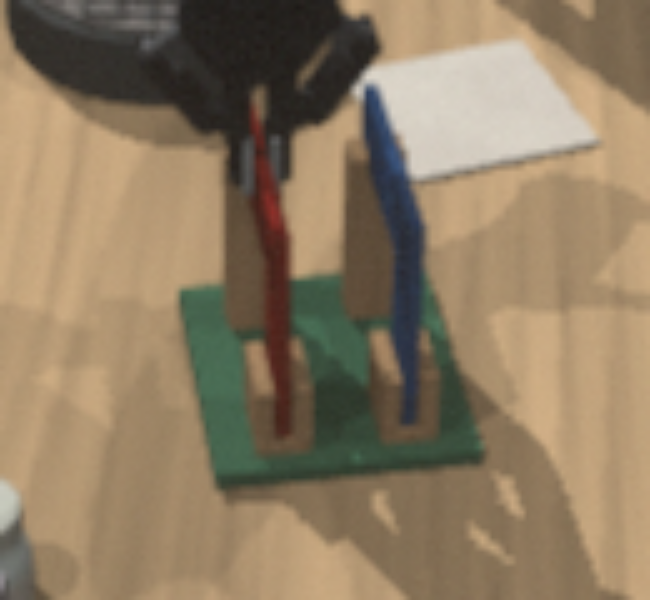

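The fingers hold the red plate's top edge at about (265, 160), and both plates are still upright. Next I lift it.

Request:
move_arm(
  moves="0 0 0 0 0 -8 -1;0 0 0 0 0 -22 -1;0 0 0 0 0 -45 -1;0 0 0 0 0 -75 -1;0 0 0 0 0 -105 -1;0 0 0 0 0 -135 -1;0 0 0 0 0 -160 -1;0 0 0 0 0 -175 -1;0 0 0 0 0 -175 -1;0 0 0 0 0 -175 -1",
)

```text
t: 4.45
eef_pos: [0.5707, -0.2266, 0.3225]
tool_rot: [0.629, 0.777, -0.0, -0.001]
contact_force: [0.1, 0.1, -2.4]
grip_width: 0.0065
gripper_force: 68.5
```

Request:
move_arm(
  moves="0 0 0.05 30 10 0 -1;0 0 0.1 70 22 0 -1;0 0 0.16 115 36 0 -1;0 0 0.22 160 51 0 -1;0 0 0.26 205 66 0 -1;0 0 0.3 250 81 0 -1;0 0 0.328 290 94 0 -1;0 0 0.328 320 104 0 -1;0 0 0.328 333 108 0 -1;0 0 0.328 333 108 0 -1",
)

```text
t: 5.45
eef_pos: [0.6063, 0.1229, 0.3209]
tool_rot: [0.747, 0.665, -0.002, -0.001]
contact_force: [0.2, -0.5, -3.6]
grip_width: 0.0068
gripper_force: 68.5
```

```bash
python3 - <<'E'
from station import env
from h import *
s=env.read_state();print(s)
for n in("top","side"):
    c=env.camera(n);np.savez(n+"1.npz",**c)
    W=world(c);im=c["image"].astype(int);r,g,b=im[...,0],im[...,1],im[...,2]
    m=(r>2.2*g)&(r>2.2*b)&(r>60)&(W[...,2]>.15)&(W[...,1]>-.1)&(W[...,1]<.4)
    print(n,rect(W,m),np.nanpercentile(W[m][:,2],[0,5,95,100]), "top",rect(W,m&(W[...,2]>.31)))
c=load("side1");cv2.imwrite("pics/s2.png",cv2.resize(c["image"][90:290,120:300,::-1],(540,600)))
E
```

```text
{'t': 5.45, 'joints': array([1.29640084e-01, 2.45679159e-01, 1.57498145e+00, 1.00430219e-06,
       1.32505359e+00, 2.44658805e-01]), 'qd': array([-0.04672502, -0.01364661,  0.00355432, -0.03975073,  0.00588887,
       -0.01670223]), 'joint_torque': array([  1.17417332, -41.43640995, -30.41697621,   0.30151846,
        -0.05225384,   0.08309273]), 'eef_pos': array([0.60626216, 0.12290758, 0.32088282]), 'tool_rot': array([ 0.74657913,  0.66529344, -0.00170259, -0.00116102]), 'contact_force': array([ 0.24191485, -0.51638478, -3.56822274]), 'ft_torque': array([-0.07409374,  0.01660298,  0.00174102]), 'gripper_force': 68.50042198209849, 'grip_width': 0.006845306722396351}
top (((603.9120483398438, 203.133056640625), (265.2993469238281, 54.40830612182617), 78.11271667480469), np.int64(62)) [0.15650168 0.3208531  0.61277703 0.61608839] top (((587.9157104492188, 139.23895263671875), (137.61160278320312, 47.836341857910156), 83.0268783569336), np.int64(61))
side (((609.9881591796875, 158.12921142578125), (97.54901885986328, 7.748103141784668), 83.09657287597656), np.int64(89)) [0.32280601 0.32321846 0.32653325 0.32867841] top (((609.9881591796875, 158.12921142578125), (97.54901885986328, 7.748103141784668), 83.09657287597656), np.int64(89))
```

View pics/s2.png

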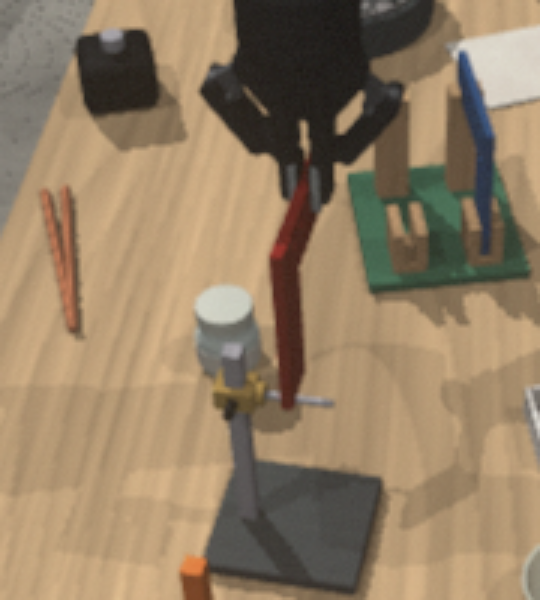

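The plate is held upright over the pin with the leg on the +y side. The measured yaw of −6.9° matches the pin. Next I lower it towards the pin with the leg about 10 mm clear of it.

Request:
move_arm(
  moves="0 0 0 0 0 20 -1;0 0 0 0 0 50 -1;0 0 0 0 0 80 -1;0 0 0 0 0 105 -1;0 0 0 0 0 118 -1;0 0 0 0 0 122 -1;0 0 0 0 0 122 -1;0 0 0 0 0 122 -1",
)

```text
t: 6.35
eef_pos: [0.6086, 0.1211, 0.203]
tool_rot: [0.748, 0.664, 0.001, 0.001]
contact_force: [0.4, -0.2, -1.5]
grip_width: 0.0061
gripper_force: 68.4
```

```bash
cat > st.py <<'E'
from station import env
from scipy.spatial.transform import Rotation as Ro
s=env.read_state();print(s["t"],(s["eef_pos"]*1000).round(2),s["contact_force"].round(2),s["ft_torque"].round(3),Ro.from_quat(s["tool_rot"]).as_matrix().round(4).tolist())
E
python3 st.py
```

```text
6.35 [608.62 121.07 202.98] [ 0.37 -0.17 -1.45] [-0.065  0.007  0.059] [[0.1182, 0.993, 0.003], [0.993, -0.1182, 0.0003], [0.0007, 0.003, -1.0]]
```

Request:
move_arm(
  moves="0 0 0 0 0 4 -1;0 0 0 0 0 8 -1;0 0 0 0 0 11 -1;0 0 0 0 0 11 -1;0 0 0 0 0 11 -1",
)

```text
t: 6.85
eef_pos: [0.6072, 0.1214, 0.1901]
tool_rot: [0.748, 0.664, -0.0, -0.0]
contact_force: [-0.4, -0.0, -1.5]
grip_width: 0.0062
gripper_force: 68.5
```

Request:
move_arm(
  moves="0 0 0 0 0 1 -1;0 0 0 0 0 1 -1",
)

```text
t: 7.05
eef_pos: [0.6074, 0.1214, 0.1892]
tool_rot: [0.748, 0.664, -0.0, -0.0]
contact_force: [-0.9, 0.2, -2.0]
grip_width: 0.0065
gripper_force: 68.5
```

Request:
move_arm(
  moves="0 0 0 0 0 1 -1;0 0 0 0 0 1 -1",
)

```text
t: 7.25
eef_pos: [0.6076, 0.1214, 0.1886]
tool_rot: [0.748, 0.664, 0.0, 0.0]
contact_force: [-0.5, 0.1, -1.1]
grip_width: 0.0067
gripper_force: 68.7
```

Request:
move_arm(
  moves="0 0 0 0 0 0.7 -1;0 0 0 0 0 0.7 -1",
)

```text
t: 7.45
eef_pos: [0.6076, 0.1213, 0.1884]
tool_rot: [0.748, 0.664, 0.0, 0.0]
contact_force: [-1.8, -0.4, 2.1]
grip_width: 0.0066
gripper_force: 69.2
```

Request:
move_arm(
  moves="0 0 0 0 0 -2.5 -1;0 0 0 -3 0 -2.5 -1;0 0 0 -6 0 -2.5 -1;0 0 0 -6 0 -2.5 -1;0 0 0 -6 0 -2.5 -1",
)

```text
t: 7.95
eef_pos: [0.6065, 0.1152, 0.1897]
tool_rot: [0.748, 0.664, -0.0, -0.0]
contact_force: [0.1, -0.6, -1.4]
grip_width: 0.0066
gripper_force: 68.6
```

```bash
python3 st.py
```

```text
7.95 [606.46 115.19 189.71] [ 0.06 -0.59 -1.43] [-0.075 -0.04  -0.016] [[0.118, 0.993, -0.0005], [0.993, -0.118, -0.0], [-0.0001, -0.0005, -1.0]]
```

Request:
move_arm(
  moves="0 0 0 -1 0 0 -1;0 0 0 -1 0 0 -1",
)

```text
t: 8.15
eef_pos: [0.6065, 0.1143, 0.19]
tool_rot: [0.748, 0.664, -0.0, -0.0]
contact_force: [0.2, 0.1, -2.4]
grip_width: 0.0067
gripper_force: 68.6
```

Request:
move_arm(
  moves="0 0 0 -1 0 0 -1;0 0 0 -1 0 0 -1",
)

```text
t: 8.35
eef_pos: [0.6064, 0.1138, 0.19]
tool_rot: [0.748, 0.664, 0.0, -0.0]
contact_force: [0.9, 1.3, -2.8]
grip_width: 0.0067
gripper_force: 68.5
```

Request:
move_arm(
  moves="0 0 0 -0.7 0 0 -1;0 0 0 -0.7 0 0 -1",
)

```text
t: 8.55
eef_pos: [0.6064, 0.1136, 0.19]
tool_rot: [0.748, 0.664, 0.001, -0.001]
contact_force: [0.5, 3.6, -3.8]
grip_width: 0.0068
gripper_force: 68.4
```

```bash
python3 st.py
```

```text
8.55 [606.39 113.58 189.97] [ 0.51  3.57 -3.83] [ 0.626 -0.173 -0.036] [[0.118, 0.993, 0.0004], [0.993, -0.118, 0.0017], [0.0017, 0.0001, -1.0]]
```

Request:
move_arm(
  moves="0 0 0 4 0 -1 -1;0 0 0 8.4 0 -2 -1;0 0 0 8.4 -8 -2 -1;0 0 0 8.4 -20 -2 -1;0 0 0 8.4 -33 -2 -1;0 0 0 8.4 -40 -2 -1;0 0 0 8.4 -40 -2 -1;0 0 0 8.4 -40 -2 -1",
)

```text
t: 9.35
eef_pos: [0.5676, 0.1258, 0.1924]
tool_rot: [0.748, 0.664, 0.0, 0.0]
contact_force: [-0.5, 0.5, -2.2]
grip_width: 0.0068
gripper_force: 68.5
```

Request:
move_arm(
  moves="0 0 0 0 0 8 -1;0 0 0 0 0 18 -1;0 0 0 0 0 28 -1;0 0 0 0 0 34.3 -1;0 0 0 0 0 34.3 -1;0 0 0 0 0 34.3 -1;0 0 0 0 0 34.3 -1",
)

```text
t: 10.05
eef_pos: [0.568, 0.1258, 0.1581]
tool_rot: [0.748, 0.664, 0.0, 0.0]
contact_force: [0.2, -0.1, -1.6]
grip_width: 0.0067
gripper_force: 68.4
```

```bash
python3 st.py; python3 - <<'E'
from station import env
from h import *
s=env.read_state();x,y=s["eef_pos"][:2]*1000
print("p,q",.993*x-.118*y,.118*x+.993*y)
c=env.camera("side");np.savez("side2.npz",**c)
cv2.imwrite("pics/s3.png",cv2.resize(c["image"][180:260,180:280,::-1],(750,600),interpolation=cv2.INTER_CUBIC))
E
```

```text
10.05 [568.04 125.84 158.13] [ 0.23 -0.08 -1.59] [-0.07   0.031  0.029] [[0.1177, 0.993, 0.0008], [0.993, -0.1177, 0.0001], [0.0002, 0.0008, -1.0]]
p,q 549.2180933866039 191.9863296552079
```

View pics/s3.png

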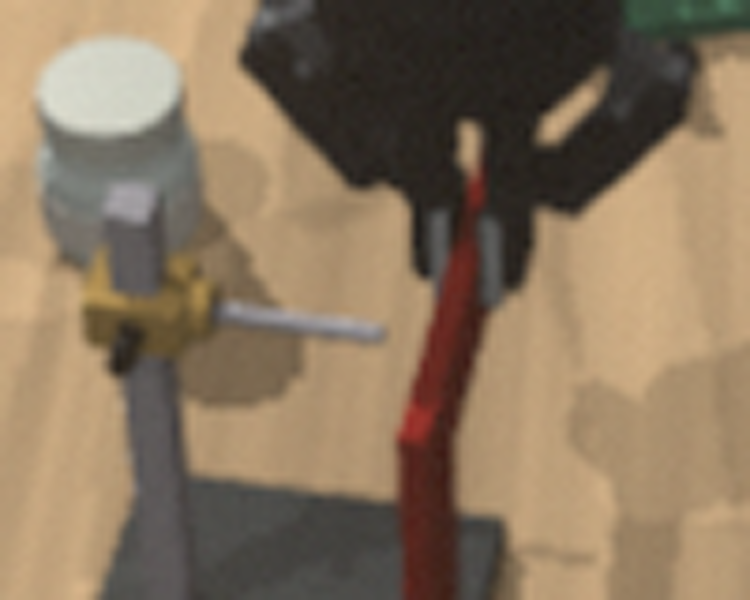

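The plate stands in front of the pin tip (380, 333), clear of it. Next I push it forward gently.

Request:
move_arm(
  moves="0 0 0 -0.3 4 0.5 -1;0 0 0 -0.3 9 0.5 -1;0 0 0 -0.3 13 0.5 -1;0 0 0 -0.3 13 0.5 -1",
)

```text
t: 10.5
eef_pos: [0.5815, 0.1238, 0.1576]
tool_rot: [0.748, 0.664, 0.001, 0.0]
contact_force: [0.5, 0.6, -1.2]
grip_width: 0.0067
gripper_force: 68.5
```

Request:
move_arm(
  moves="0 0 0 0 1 0 -1;0 0 0 0 2 0 -1;0 0 0 0 2 0 -1",
)

```text
t: 10.8
eef_pos: [0.5825, 0.1237, 0.1572]
tool_rot: [0.748, 0.664, -0.0, -0.0]
contact_force: [-0.6, -0.8, -1.3]
grip_width: 0.0063
gripper_force: 68.5
```

Request:
move_arm(
  moves="0 0 0 0 1 0 -1;0 0 0 0 1.5 0 -1;0 0 0 0 1.5 0 -1",
)

```text
t: 11.1
eef_pos: [0.584, 0.1235, 0.1573]
tool_rot: [0.748, 0.664, 0.0, 0.0]
contact_force: [-0.1, 0.6, -3.1]
grip_width: 0.0066
gripper_force: 68.5
```

Request:
move_arm(
  moves="0 0 0 0 1 0 -1;0 0 0 0 1.5 0 -1;0 0 0 0 1.5 0 -1",
)

```text
t: 11.4
eef_pos: [0.5856, 0.1234, 0.1573]
tool_rot: [0.748, 0.664, 0.0, 0.0]
contact_force: [0.3, -0.5, -2.5]
grip_width: 0.0064
gripper_force: 68.5
```

Request:
move_arm(
  moves="0 0 0 0 1 0 -1;0 0 0 0 2 0 -1;0 0 0 0 2 0 -1",
)

```text
t: 11.7
eef_pos: [0.5876, 0.1231, 0.1573]
tool_rot: [0.748, 0.664, 0.0, 0.0]
contact_force: [1.4, -0.1, -2.3]
grip_width: 0.0069
gripper_force: 68.5
```

Request:
move_arm(
  moves="0 0 0 0 1 0 -1;0 0 0 0 2.5 0 -1;0 0 0 0 2.5 0 -1",
)

```text
t: 12.0
eef_pos: [0.5902, 0.1228, 0.1573]
tool_rot: [0.748, 0.664, 0.0, 0.0]
contact_force: [-0.4, -0.2, -3.6]
grip_width: 0.0069
gripper_force: 68.5
```

Request:
move_arm(
  moves="0 0 0 0 1.5 0 -1;0 0 0 0 4 0 -1;0 0 0 0 4 0 -1",
)

```text
t: 12.3
eef_pos: [0.5943, 0.1223, 0.1573]
tool_rot: [0.748, 0.664, 0.0, 0.0]
contact_force: [-0.1, 0.8, -1.7]
grip_width: 0.0066
gripper_force: 68.5
```

```bash
python3 st.py; python3 - <<'E'
from station import env
from h import *
c=env.camera("side")
cv2.imwrite("pics/s4.png",cv2.resize(c["image"][180:260,180:280,::-1],(750,600),interpolation=cv2.INTER_CUBIC))
E
```

```text
12.3 [594.33 122.3  157.34] [-0.1   0.84 -1.68] [-0.073  0.015 -0.016] [[0.1178, 0.993, 0.0005], [0.993, -0.1178, 0.0], [0.0001, 0.0005, -1.0]]
```

View pics/s4.png

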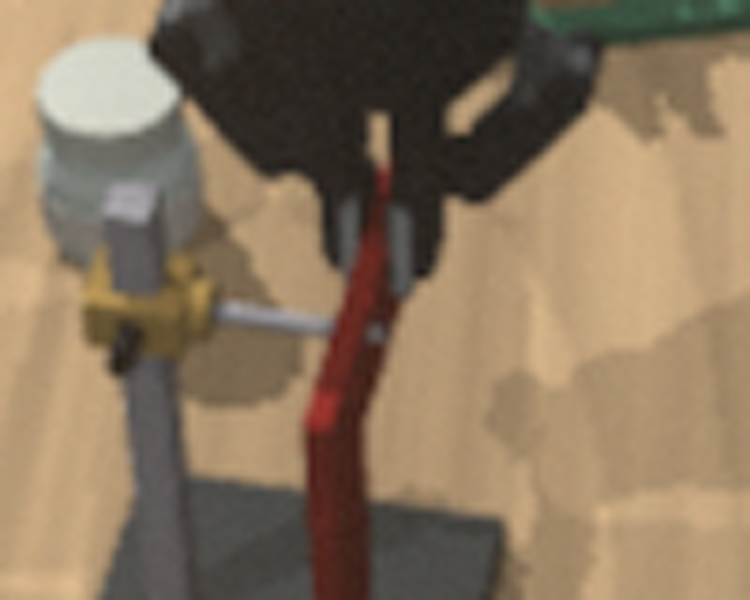

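The tip shows through the hole at (375, 333), so the plate is threaded on the pin. Next I slide it back to the collar.

Request:
move_arm(
  moves="0 0 0 0 3 0 -1;0 0 0 0 7 0 -1;0 0 0 0 12 0 -1;0 0 0 0 17 0 -1;0 0 0 0 17 0 -1",
)

```text
t: 12.85
eef_pos: [0.6118, 0.1202, 0.1575]
tool_rot: [0.748, 0.664, 0.0, 0.0]
contact_force: [-0.3, -0.8, -1.7]
grip_width: 0.0068
gripper_force: 68.5
```

Request:
move_arm(
  moves="0 0 0 0 4 0 -1;0 0 0 0 9 0 -1;0 0 0 0 14 0 -1;0 0 0 0 17 0 -1;0 0 0 0 17 0 -1;0 0 0 0 17 0 -1",
)

```text
t: 13.45
eef_pos: [0.6276, 0.1183, 0.1572]
tool_rot: [0.748, 0.664, -0.0, -0.0]
contact_force: [-0.5, -0.4, -2.1]
grip_width: 0.0066
gripper_force: 68.5
```

Request:
move_arm(
  moves="0 0 0 0 1 0 -1;0 0 0 0 2 0 -1;0 0 0 0 2 0 -1",
)

```text
t: 13.75
eef_pos: [0.6297, 0.1181, 0.1573]
tool_rot: [0.748, 0.664, 0.0, 0.0]
contact_force: [1.0, 0.4, -2.6]
grip_width: 0.0068
gripper_force: 68.5
```

Request:
move_arm(
  moves="0 0 0 0 1 0 -1;0 0 0 0 1 0 -1;0 0 0 0 1 0 -1",
)

```text
t: 14.05
eef_pos: [0.6306, 0.118, 0.1573]
tool_rot: [0.748, 0.664, 0.0, -0.0]
contact_force: [-0.3, -1.1, -2.1]
grip_width: 0.0063
gripper_force: 68.5
```

Request:
move_arm(
  moves="0 0 0 0 1 0 -1;0 0 0 0 1 0 -1;0 0 0 0 1 0 -1",
)

```text
t: 14.35
eef_pos: [0.6316, 0.1178, 0.1573]
tool_rot: [0.748, 0.664, -0.0, -0.0]
contact_force: [-0.3, 0.7, -3.1]
grip_width: 0.0065
gripper_force: 68.5
```

Request:
move_arm(
  moves="0 0 0 0 0.7 0 -1;0 0 0 0 0.7 0 -1;0 0 0 0 0.7 0 -1",
)

```text
t: 14.65
eef_pos: [0.6321, 0.1178, 0.1572]
tool_rot: [0.748, 0.664, -0.0, -0.0]
contact_force: [-0.3, 0.7, -2.1]
grip_width: 0.0067
gripper_force: 68.5
```

Request:
move_arm(
  moves="0 0 0 0 0.7 0 -1;0 0 0 0 0.7 0 -1;0 0 0 0 0.7 0 -1",
)

```text
t: 14.95
eef_pos: [0.6322, 0.1178, 0.1571]
tool_rot: [0.748, 0.664, -0.001, -0.001]
contact_force: [-3.4, -0.4, 0.6]
grip_width: 0.0067
gripper_force: 68.8
```

Request:
move_arm(
  moves="0 0 0 0 0 0.6 -1;0 0 0 0 0 0.6 -1;0 0 0 0 0 0.6 -1",
)

```text
t: 15.25
eef_pos: [0.6323, 0.1178, 0.1565]
tool_rot: [0.748, 0.664, -0.001, -0.001]
contact_force: [-5.0, 1.0, 0.6]
grip_width: 0.0067
gripper_force: 68.9
```

Request:
move_arm(
  moves="0 0 0 0 0 0.5 -1;0 0 0 0 0 0.5 -1;0 0 0 0 0 0.5 -1",
)

```text
t: 15.55
eef_pos: [0.6323, 0.1178, 0.1562]
tool_rot: [0.748, 0.664, -0.001, -0.001]
contact_force: [-5.2, 0.1, 0.6]
grip_width: 0.0067
gripper_force: 69.2
```

```bash
python3 st.py
```

```text
15.55 [632.34 117.79 156.22] [-5.16  0.12  0.56] [0.146 0.88  0.185] [[0.1176, 0.9931, -0.0017], [0.9931, -0.1176, 0.0001], [-0.0001, -0.0017, -1.0]]
```

Request:
move_arm(
  moves="0 0 0 0 -0.4 0.4 -1;0 0 0 0 -0.4 0.4 -1;0 0 0 0 -0.4 0.4 -1;0 0 0 0 -0.4 0.4 -1",
  squeeze=20,
)

```text
t: 15.95
eef_pos: [0.6323, 0.1178, 0.1562]
tool_rot: [0.748, 0.664, -0.0, -0.0]
contact_force: [-5.2, -0.5, 2.3]
grip_width: 0.0069
gripper_force: 69.2
```

Request:
move_arm(
  moves="0 0 0 0 0 0 -0.8;0 0 0 0 0 0 -0.75;0 0 0 0 0 0 -0.7;0 0 0 0 0 0 -0.6;0 0 0 0 0 0 -0.5;0 0 0 0 0 0 -0.5",
)

```text
t: 16.55
eef_pos: [0.633, 0.1177, 0.156]
tool_rot: [0.748, 0.664, 0.0, 0.0]
contact_force: [-0.7, 0.5, 0.1]
grip_width: 0.0215
gripper_force: 0.0
```

```bash
python3 st.py; python3 - <<'E'
from station import env
from h import *
c=env.camera("side")
cv2.imwrite("pics/s5.png",cv2.resize(c["image"][170:270,160:285,::-1],(750,600),interpolation=cv2.INTER_CUBIC))
E
```

```text
16.55 [633.04 117.73 155.99] [-0.68  0.53  0.13] [-0.004  0.028 -0.012] [[0.1179, 0.993, 0.001], [0.993, -0.1179, 0.0001], [0.0002, 0.001, -1.0]]
```

View pics/s5.png

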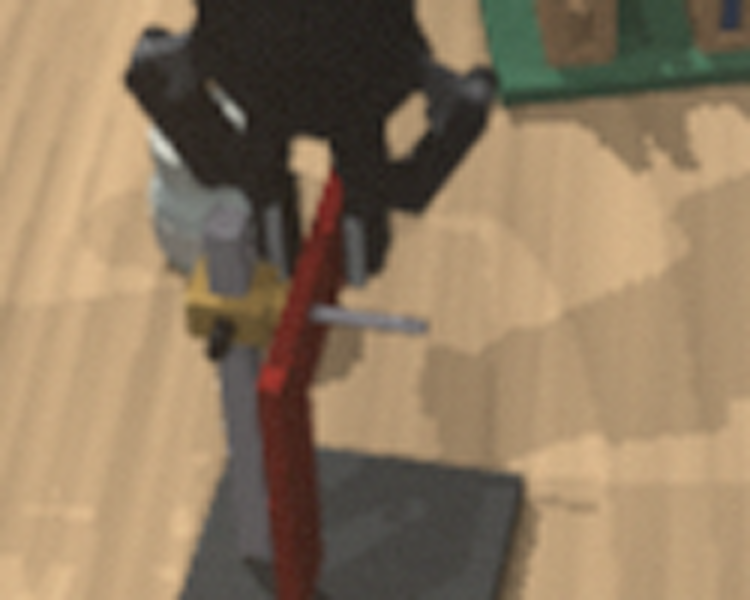

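The fingers are clear on both sides and the plate hangs on the pin against the collar. Next I retreat straight up.

Request:
move_arm(
  moves="0 0 0 0 0 -4 -0.5;0 0 0 0 0 -10 -0.5;0 0 0 0 0 -20 -0.5;0 0 0 0 0 -40 -0.5;0 0 0 0 0 -70 -0.5;0 0 0 0 0 -100 -0.5;0 0 0 -10 -30 -110 -0.5;0 0 0 -30 -70 -110 -0.5;0 0 0 -50 -110 -110 -0.5;0 0 0 -60 -140 -110 -0.5",
)

```text
t: 17.6
eef_pos: [0.4843, 0.0738, 0.2666]
tool_rot: [0.748, 0.664, -0.0, 0.0]
contact_force: [0.5, -0.6, 0.2]
grip_width: 0.0215
gripper_force: 0.0
```

Request:
move_arm(
  moves="0 0 0 -40 -40 0 -0.5;0 0 0 -80 -80 0 -0.5;0 0 0 -80 -80 0 -0.5;0 0 0 -80 -80 0 -0.5;0 0 0 -80 -80 0 -0.5;0 0 0 -80 -80 0 -0.5;0 0 0 -80 -80 0 -0.5;0 0 0 -80 -80 0 -0.5",
)

```text
t: 18.4
eef_pos: [0.3983, 0.0051, 0.2657]
tool_rot: [0.747, 0.665, -0.0, -0.0]
contact_force: [-0.7, -0.1, -0.5]
grip_width: 0.0217
gripper_force: 0.0
```

```bash
python3 st.py; python3 - <<'E'
from station import env
from h import *
for n in("top","side"):
    c=env.camera(n);W=world(c);im=c["image"].astype(int);r,g,b=im[...,0],im[...,1],im[...,2]
    m=(r>2.2*g)&(r>2.2*b)&(r>60)&(W[...,2]>.02)&(W[...,2]<.2)&(W[...,1]>-.0)&(W[...,1]<.3)&(W[...,0]>.5)&(W[...,0]<.75)
    t=m&(W[...,2]>.148);p=W[t]*1000;print(n,rect(W,t),"zfit slope,z",np.polyfit(p[:,1]-155,p[:,2],1))
    a=c["image"][:,:,::-1]
    cv2.imwrite(f"pics/{n}6.png",cv2.resize(a[170:270,160:285] if n=="side" else a[110:210,150:275],(750,600),interpolation=cv2.INTER_CUBIC))
E
```

```text
18.4 [398.3    5.07 265.69] [-0.66 -0.06 -0.49] [-0.01   0.053  0.022] [[0.1167, 0.9932, -0.0004], [0.9932, -0.1167, 0.0002], [0.0001, -0.0004, -1.0]]
top (((634.9854736328125, 131.053955078125), (136.88719177246094, 10.032540321350098), 84.08356475830078), np.int64(175)) zfit slope,z [3.44320191e-02 1.59451120e+02]
side (((633.8456420898438, 134.93125915527344), (136.82557678222656, 7.7695136070251465), 84.4717025756836), np.int64(146)) zfit slope,z [3.43125374e-02 1.59415152e+02]
```

View pics/side6.png

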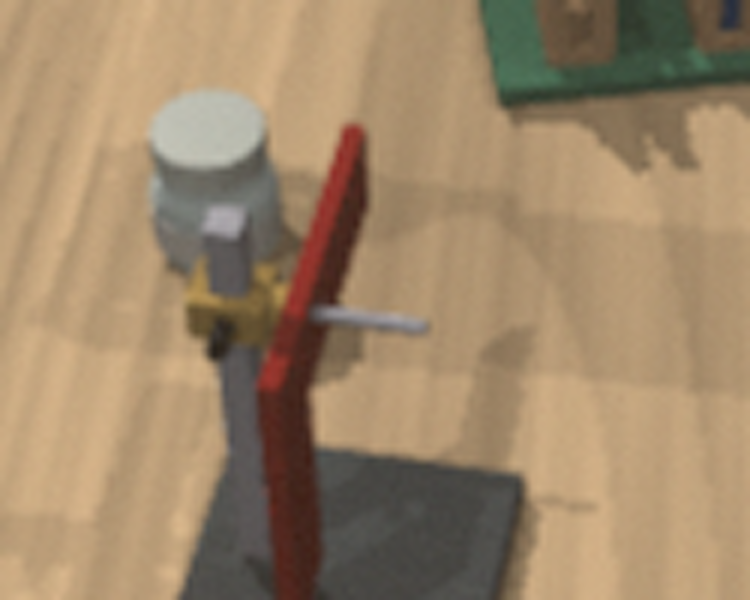

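The plate hangs from hole d, free of the robot. It is within about 2° of level, which pin friction can hold, and its centre is within about 0.5 mm of where the collar was felt. I'm handing the job in.

```bash
python3 -c "
from station import env
print(env.finish_job())"
```

```text
the job is handed in; nothing more can be done
None
```

I hung the red plate on the steel pin by hole d, slid back to the brass collar and about 2° off level, then handed the job in at about 18.5 s without moving anything else; the hand-in gave no verdict.

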